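# Fish the dropped choke out from between two bench instruments

## Task

A choke has dropped into the narrow gap between the power supply and the signal generator. Take the long hook tool from its stand, catch the choke by its ring and fish it out without dropping it, knocking it over or leaning on the instruments, and stand it in the empty pocket of the component tray beside the other two, which stay as they are. Then hang the hook back in its stand.

Things in the scene. Friction and masses are not known exactly. Their poses are not given: they have to be found in the camera images.
- hook: loose hook tool, 100 g, hung upright in the stand. Origin: underside centre of its steel collar (26 mm wide, 4 thick), z up. Above it a red square handle with black bands, 20 x 20 mm, sides along x and y, z = 4 to 80 mm. Below it a straight 4 mm steel shaft down to z = -151 mm, bent there to +x: level foot x = 0 to 20 mm, then a tip turning up to x = 26, z = -145 (centre lines)
- hook_bow (a point): centre line of the hook's level foot, at x = 13, y = 0, z = -151 mm of hook: where a hooked ring hangs. Axes as hook. The bent end is 10 mm high over all (from 2 mm below to 8 mm above this point) and ends 15 mm ahead of it; the shaft's axis is 13 mm behind it
- stand: fixed stand of the hook tool: base plate 96 x 78 x 8 mm, post 14 mm thick at x = +40 mm, blue fork plate 5 mm thick and 38 wide on top, its top face at z = 180 mm. The fork's slot, 12 mm wide, runs from x = 3 to its mouth at x = -27 mm (robot's side), where both tines end in a lip 3 mm high. Origin under the base plate's centre
- stand_seat (a point): point of the fork, 180 mm above the bench, where the collar rests: hook's origin lies here when hung up, handle upright, foot towards the stand's +x (within 0.2 rad). Axes as stand. The collar must be lifted over the 3 mm lip and drawn out towards -x; to hang up, bring it in from -x about 8 mm high, then lower
- choke: the dropped choke, loose, 56 to 112 g: black ring wound with copper wire upright on a black plastic foot, on the bench in the gap. Foot 26 (x) x 40 (y) x 6 mm. The ring's axis is the choke's x: 44 mm across outside, 22 inside, 11 thick, whole height 49.5 mm. Origin at the centre of the underside, z up. x points along the gap, away from the robot, within 0.2 rad
- choke_hole (a point): centre of the dropped choke's ring, 27.5 mm above its underside
- choke_b: choke of the same make already in the middle pocket of the tray, loose
- choke_c: choke of the same make already in the tray's -y end pocket, loose
- tray: fixed blue component tray, 76 (x) x 206 (y) x 18 mm, walls, dividers and floor 3 mm thick, with three pockets in a row along its y, each 70 (x) x 64.7 (y) mm inside. Origin under its centre
- tray_pocket (a point): centre of the inner floor (3 mm above the bench) of the empty pocket, the one at the tray's +y end; axes as tray
- power_supply: fixed grey power supply with a black front, 180 deep (x) x 100 wide (y) x 130 mm high, left of the gap. Origin under its centre, front towards -x
- generator: fixed white signal generator, 180 deep (x) x 90 wide (y) x 130 mm high, right of the gap, parallel to the power supply. Origin under its centre. The gap between the two is 52 to 58 mm wide, open on top and in front
There are look-alikes about, which are no part of the job. Leave any blue look-alike of the choke alone.

How it is judged:
On the way, in this order (a step that is already met when the one before it is completed fails the run):
1. the dropped choke is out of the gap, carried or drawn by the hook: lifted clear above the instruments or pulled out in front of them ((height (world z) of choke above 0.13 m or x of choke in the frame of power_supply below -0.115 m) and contact force between hook and choke above 0.1 N), for 0.1 s.
2. the choke stands upright on the floor of the empty pocket (horizontal distance between choke and tray_pocket below 0.026 m and z of choke in the frame of tray_pocket below 0.003 m and angle between choke's own z axis and vertical below 0.1 rad), for 0.2 s.
At the end, for the whole second after the job is handed in: the choke stands upright (0.1 rad) at rest on the empty pocket's floor, within 26 mm of its centre, less than 3 mm high, free of the hook; the hook hangs upright (0.1 rad) at rest in the stand, within 13 mm of its seat; the other chokes are within 20 mm of their start (all of step 2 and linear speed of each of choke, hook below 0.02 m/s and contact force between hook and choke below 0.05 N and distance between hook and stand_seat below 0.013 m and angle between hook's own z axis and vertical below 0.1 rad and distance of each of choke_b, choke_c from where it was at the start of the episode below 0.02 m); the robot touches nothing.
It fails at once if the choke is knocked over (tilted more than 1 rad) (angle between choke's own z axis and vertical above 1 rad).
It fails at once if the choke is dropped (it moves faster than 1.2 m/s) (linear speed of choke above 1.2 m/s).
It fails at once if the hook pushes on an instrument with more than 20 N (contact force between hook and power_supply above 20 N or contact force between hook and generator above 20 N).
It fails at once if one of the other two chokes is tipped over (more than 0.7 rad) (angle between any of choke_b, choke_c's own z axis and vertical above 0.7 rad).
It also fails if it takes over 72 s, if anything falls off the work surface, if the arm or the gripper's body presses on something with over 40 N, if the wrist force passes 120 N, or if a joint passes its speed limit or range.

## Robot

A 6-joint arm with a two-finger parallel gripper is mounted at the origin on a cart in front of the work surface, level with it; the furniture and walls round the work are solid. World frame = base frame: x ahead of the robot, y to its left, z up, the work surface at z = 0. Lengths are in m, angles in rad, forces in N, time in s.
With the tool pointing down it reaches from about 0.2 to 0.875 m from the base axis. Payload 3.4 kg.
Tool frame: the origin (TCP) lies on the centre line of the jaws, within the pads' length; the fingertips stand 14 mm ahead of it and the grasp point (between the pads) lies 5 mm behind it; z points along the fingers, y is the line along which they close (so a half turn about z gives the same grasp; the last joint's range is limited). The gripper opens to 94 mm and grips with 3 to 60 N. Pads are 16 mm wide; open, the fingers measure 119 mm over their backs; the gripper's body (75 mm by 177 mm) begins 78 mm behind the grasp point.
Start: joints at [-1.397, 0.276, 1.505, -0, 1.361, -0.121], TCP at [0.167, -0.55, 0.219] pointing down, gripper open.
Joint ranges: [-2.89, 2.89], [-0.75, 2.08], [0.22, 2.7], [-1.18, 4.32], [0.11, 2.71], [-2.7, 2.7]. Speed limits (rad/s): [2.57, 2.57, 3.14, 3.14, 3.14, 3.14].

## Interface

Orientations are given as a unit quaternion [w, x, y, z].
In Python, from station import * gives the robot as it stands.
- The arm moves only by the tool play_rows, never from a script. Its arguments are lists of equal length, an entry for each row: "turn": the turn, a rotation vector about the tool's x, y, z in units of 360 degrees (1.0 is 360 degrees), a list of three; "slide": the shift along the tool's x, y, z in units of 100 cm (1.0 is 100 cm), a list of three; "fingers": the opening, from -1 (shut) to 1 (fully open). A call has 1 to 5 rows; each row shifts and turns the commanded pose from where the row before left it, along the tool's axes as they then stand; what a row does not reach is not made up. A row lasts 1/10 s, in which the tool goes at most 50 mm and 8.59 degrees, less where a joint would pass 70% of its speed; a pose out of reach is approached as far as the arm can. A call with a number of a shift or a turn outside -1 to 1 is refused whole. A call with a gripper value outside its range is refused whole. The fingers move at their own pace and stop on an object; the grip force is fixed at half the most. Time passes only in rows, so rows that do not move let the fingers close. It gives the time, the measured TCP pose, the force, the opening and the grip force at its end, in the units of the state.
- sense(): the state, without advancing time (a new reading comes with each control period).
- snapshot(name): name is "scene" or "top"; returns the picture (480x640x3 uint8, blue, green, red); there is no depth.
- calibration(name): a dict with "fov_y" (degrees; the focal length in pixels is half the picture's height over the tangent of half this angle, whatever the lens; pixels are square), "cx", "cy" (the principal point, pixels), "R" (3x3) and "t" (3): a world point X has camera coordinates R X + t. Camera axes: x right, y down, z forward; pixel columns grow to the right and rows downward; lengths in m; the calibration is good to about 2 mm. A picture is of the moment at which its call begins. calibration takes no time and is no camera call.
- close_job(): hands the job in; it is judged then, once.
Trained networks look in the newest picture that a camera, given by its name, has taken for a name from the list of things; names that differ only in an ending like _2 or _b are one class to them, and where a whole thing is asked for, a point or a joint stands for the part that bears it (a point fixed in the world has none). Each returns a list of dicts, best first, with "p" (0 to 1); they miss things now and then, are a little off and sometimes report something else, mostly with a low value. They report only what shows in the picture. A call takes as long as a camera call. They do not tell look-alikes from the thing itself.
- search_frame(camera, label): "point" ([column, row] in pixels, amid what is visible of it).
The state is a dict: "time_s": time; "joints": joint angles; "joint_velocities": joint speeds; "joint_efforts": joint torques, N m; "tcp_pos": TCP position; "tcp_rot": TCP orientation; "ft_force": force on the tool from outside, world axes, zero at the start; "moment": the same for the moment, N m; "opening": finger opening in m; "finger_force": force on a finger pad.
Only numpy, scipy, OpenCV 4.12 (cv2) and the standard library are available. Lean on these libraries where they do the work, as an engineer would, in place of code of your own. Each camera call takes 0.05 s, during which the arm holds its last target. There are 200 camera calls.

## Working session

There is one attempt and no reset: what is moved stays moved. The work goes in short steps, Python scripts to look and compute and a tool call to move; the robot and the scene stay as the last step left them, time stands still between calls to the robot, and variables do not carry over. Pictures are saved under pics/ and viewed, at most 10 in all, crops included, and the job is handed in when it is done.

Besides the shell and the picture viewer there is one more tool, called after "Call:" as name(argument=value, ...) on one line, values as JSON. play_rows: Moves the arm, as the interface text tells. Its arguments: {"type":"object","properties":{"turn":{"type":"array","items":{"type":"array","items":{"type":"number"}}},"slide":{"type":"array","items":{"type":"array","items":{"type":"number"}}},"fingers":{"type":"array","items":{"type":"number"}}},"required":["turn","slide","fingers"]}

```bash
mkdir -p pics; ls; python3 - <<'E'
from station import *
import cv2, json
s=sense(); print({k:s[k] for k in ('time_s','tcp_pos','tcp_rot','opening','ft_force')})
for c in ('scene','top'):
    im=snapshot(c); cv2.imwrite(f'pics/{c}0.png',im)
    k=calibration(c); print(c,k)
    for l in ('hook','stand','choke','choke_hole','tray','power_supply','generator','tray_pocket','stand_seat','hook_bow'):
        try: print(l,[(d['point'],round(d['p'],2)) for d in search_frame(c,l)])
        except Exception as e: print(l,e)
E
```

```text
pics
{'time_s': 0.0, 'tcp_pos': array([ 0.16696396, -0.54965016,  0.21863785]), 'tcp_rot': array([-9.01314130e-04,  9.89155123e-01,  1.46871810e-01, -3.63400896e-05]), 'opening': 0.0939326191346658, 'ft_force': array([0.45254271, 0.30432972, 0.29285704])}
scene {'fov_y': 54.8930815053362, 'cx': 319.6826782479446, 'cy': 231.63608178940237, 'R': array([[-0.47527788, -0.87974672,  0.01251548],
       [-0.52339418,  0.27126922, -0.8077571 ],
       [ 0.7072266 , -0.39045962, -0.58938258]]), 't': array([0.23696438, 0.41876609, 0.62304724])}
hook [([425.0, 167.4], 0.79)]
stand [([409.2, 230.0], 0.84)]
choke [([233.9, 293.5], 0.71), ([294.7, 244.6], 0.6)]
choke_hole [([234.1, 294.8], 0.77), ([425.8, 160.6], 0.54), ([291.0, 246.5], 0.46)]
tray [([347.2, 304.4], 0.92), ([410.0, 231.2], 0.37)]
power_supply [([426.0, 159.7], 0.54)]
generator [([258.9, 258.4], 0.96)]
tray_pocket [([349.4, 306.3], 0.69)]
stand_seat [([411.0, 231.7], 0.65)]
hook_bow [([189.8, 281.7], 0.73), ([424.8, 166.5], 0.62)]
top {'fov_y': 46.446067404587126, 'cx': 320.24149264873495, 'cy': 244.4119068792442, 'R': array([[-0.01818683, -0.99951324, -0.02534821],
       [-0.98461166,  0.02231134, -0.17332653],
       [ 0.17380772,  0.02180589, -0.98453816]]), 't': array([-0.01415683,  0.59518431,  1.30806699])}
hook [([455.4, 233.8], 0.74), ([213.8, 229.0], 0.21)]
stand [([442.4, 242.0], 0.98)]
choke [([345.9, 305.8], 0.67), ([372.5, 308.5], 0.65), ([319.3, 204.8], 0.44)]
choke_hole [([322.3, 204.6], 0.63), ([248.4, 242.1], 0.54)]
tray [([341.0, 301.2], 0.94), ([370.7, 306.1], 0.61)]
power_supply [([214.1, 228.0], 0.55)]
generator [([273.8, 228.9], 0.95)]
tray_pocket [([337.9, 299.5], 0.56)]
stand_seat [([438.5, 238.7], 0.64)]
hook_bow [([453.2, 232.6], 0.7)]
```

View pics/scene0.png

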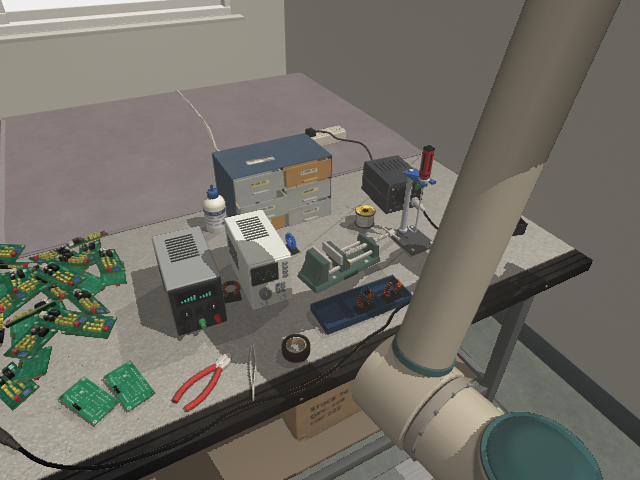

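View pics/top0.png

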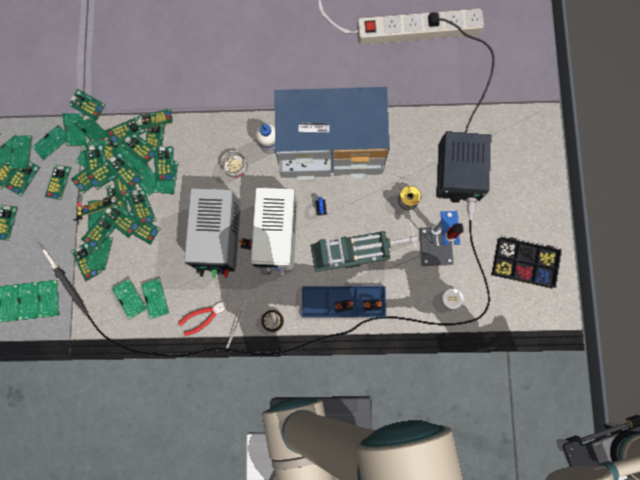

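The pictures show the power supply at top (213,228) and the generator at (273,228), with the choke between them at about (247,243). The tray is at (343,301), with two chokes towards its right end, so the left pocket is the empty one. The stand and hook are at (445,240).

Choke candidates in the top view:
- (247,243), in the gap: copper on black, so it fits the description.
- (345,305) and (372,306), in the tray: these are choke_b and choke_c.
- (320,205): the blue look-alike, right of the generator.
- Scene (295,348): a spool or ring lying in front.

I'll confirm with an enlarged crop.

```bash
python3 - <<'E'
import cv2, numpy as np
s=cv2.imread('pics/scene0.png'); t=cv2.imread('pics/top0.png')
def c(im,x,y,w,h,k): return cv2.resize(im[y:y+h,x:x+w],None,fx=k,fy=k,interpolation=cv2.INTER_CUBIC)
a=np.vstack([np.hstack([c(t,180,185,100,75,4),c(s,190,240,100,75,4)]),np.hstack([c(t,400,195,80,60,5),c(s,370,140,100,75,4)])])
cv2.imwrite('pics/c1.png',a)
E
```

```text
(no output)
```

View pics/c1.png

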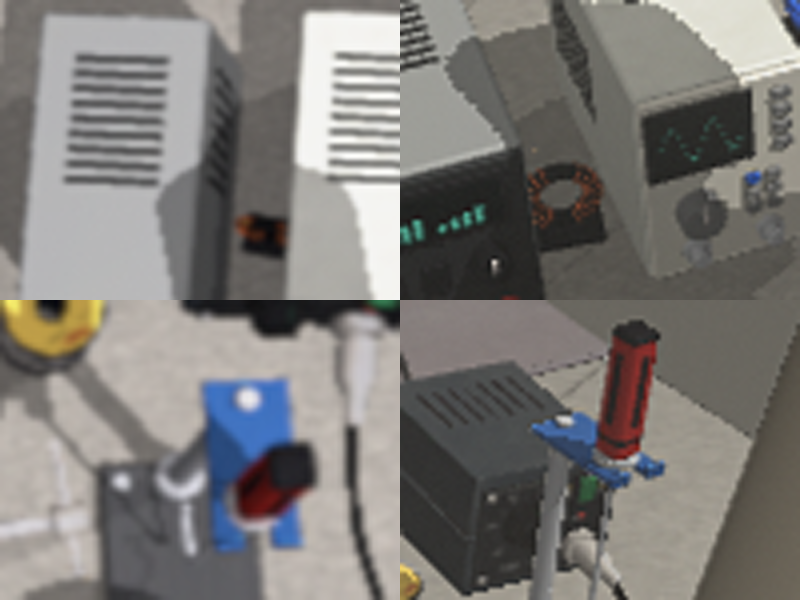

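The crop confirms it. The copper ring on a black foot stands in the gap near its front, at top (245,244) and scene (231,288). The hook hangs in the blue fork, with its cap at top (459,228). Next I'll compute first poses and overlay wireframes to check them.

```bash
cat > h.py <<'E'
import numpy as np, cv2, json
from station import *
C={n:calibration(n) for n in('scene','top')}
def K(n):
    c=C[n]; f=240/np.tan(np.radians(c['fov_y']/2)); return np.array([[f,0,c['cx']],[0,f,c['cy']],[0,0,1]])
def proj(n,X):
    Y=np.atleast_2d(X)@C[n]['R'].T+C[n]['t']; Y=Y@K(n).T; return Y[:,:2]/Y[:,2:]
def atz(n,p,z):
    R,t=C[n]['R'],C[n]['t']; o=-R.T@t; d=R.T@np.linalg.solve(K(n),[p[0],p[1],1]); return o+d*(z-o[2])/d[2]
def tri(ps,pt):
    P=[K(n)@np.c_[C[n]['R'],C[n]['t']] for n in('scene','top')]
    X=cv2.triangulatePoints(P[0],P[1],np.float64(ps).reshape(2,1),np.float64(pt).reshape(2,1)).ravel(); X=X[:3]/X[3]
    return X, proj('scene',X)[0]-ps, proj('top',X)[0]-pt
def tf(pose,P):
    x,y,a=pose; c,s=np.cos(a),np.sin(a); P=np.atleast_2d(np.float64(P)); return np.c_[x+c*P[:,0]-s*P[:,1],y+s*P[:,0]+c*P[:,1],P[:,2]]
def box(x0,x1,y0,y1,z0,z1):
    v=[(x,y,z) for x in(x0,x1) for y in(y0,y1) for z in(z0,z1)]
    return [(np.array(v[i]),np.array(v[j])) for i in range(8) for j in range(i) if bin(i^j).count('1')==1]
def circ(x,r,z): 
    a=np.linspace(0,2*np.pi,25); p=np.c_[0*a+x,r*np.cos(a),z+r*np.sin(a)]; return list(zip(p[:-1],p[1:]))
M={'ps':box(-.09,.09,-.05,.05,0,.13),'gen':box(-.09,.09,-.045,.045,0,.13),'tray':box(-.038,.038,-.103,.103,0,.018),
 'choke':box(-.013,.013,-.02,.02,0,.006)+circ(-.0055,.022,.0275)+circ(-.0055,.011,.0275),
 'hook':box(-.01,.01,-.01,.01,.184,.26),'fork':box(-.027,.047,-.019,.019,.175,.18)+box(-.048,.048,-.039,.039,0,.008)}
def overlay(im,n,poses,x,y,w,h,k):
    o=cv2.resize(im[y:y+h,x:x+w],None,fx=k,fy=k,interpolation=cv2.INTER_CUBIC)
    for m,p in poses.items():
        for a,b in M[m.split('_')[0]]:
            q=(proj(n,tf(p,[a,b]))-[x,y]+.5)*k-.5; cv2.line(o,*[tuple(int(v) for v in r) for r in q],(0,255,0) if m!='fork' else (0,255,255),1,cv2.LINE_AA)
    return o
E
python3 - <<'E'
from h import *
np.set_printoptions(precision=4,suppress=True)
print('cam',[-C[n]['R'].T@C[n]['t'] for n in C])
print('cap',*tri((429.3,147.5),(459,228))); print('collar',*tri((424.3,179.5),(451,237)))
for n,p,z in [('top',(459,228),.26),('scene',(429.3,147.5),.26),('top',(451,237),.184),('scene',(424.3,179.5),.184),('scene',(231.3,288),.0275),('top',(244.5,242),.0275)]: print(n,p,z,atz(n,p,z))
print('ps',[atz('top',p,.13)[:2] for p in [(191.25,188.5),(232,190),(187,265)]])
print('gen',[atz('top',p,.13)[:2] for p in [(255.75,188),(252,260),(295,188)]])
print('tray',[atz('top',p,.018)[:2] for p in [(302,287),(384,286),(385,317),(301,317)]])
print('fork',[atz('top',(400+x/5,195+y/5),.18)[:2] for x,y in [(203,80),(288,78),(215,248),(302,248)]])
E
```

```text
cam [array([-0.1088,  0.3381,  0.7025]), array([ 0.3584, -0.056 ,  1.3906])]
cap [ 0.586  -0.3159  0.2597] [0.2408 0.0306] [-0.135  -0.1153]
collar [ 0.5825 -0.3148  0.1819] [0.6305 0.0793] [-0.3461 -0.2945]
top (459, 228) 0.26 [ 0.5857 -0.3161  0.26  ]
scene (429.3, 147.5) 0.26 [ 0.5859 -0.3151  0.26  ]
top (451, 237) 0.184 [ 0.5814 -0.315   0.184 ]
scene (424.3, 179.5) 0.184 [ 0.5806 -0.311   0.184 ]
scene (231.3, 288) 0.0275 [0.6092 0.1532 0.0275]
top (244.5, 242) 0.0275 [0.6094 0.1624 0.0275]
ps [array([0.7209, 0.272 ]), array([0.7148, 0.176 ]), array([0.54  , 0.2778])]
gen [array([0.7183, 0.1203]), array([0.5483, 0.1286]), array([0.7159, 0.0284])]
tray [array([0.4953, 0.0213]), array([ 0.4936, -0.1801]), array([ 0.4181, -0.1797]), array([0.4221, 0.0247])]
fork [array([ 0.6411, -0.2964]), array([ 0.6411, -0.3338]), array([ 0.5656, -0.2975]), array([ 0.5648, -0.3353])]
```

The two views agree to a few mm: hook (0.585,-0.315), choke (0.609,0.153), tray (0.457,-0.078). All heights and widths check out. Overlaying.

```bash
python3 - <<'E'
from h import *
P={'ps':(.629,.2256,-.04),'gen':(.6265,.0789,-.04),'choke':(.609,.1532,-.04),'tray':(.457,-.0785,-.014),'hook':(.5855,-.3155,.0),'fork':(.592,-.315,.015)}
s=cv2.imread('pics/scene0.png'); t=cv2.imread('pics/top0.png')
a=np.vstack([np.hstack([overlay(t,'top',P,180,180,130,98,3),overlay(s,'scene',P,195,250,78,59,5)]),np.hstack([overlay(t,'top',P,295,250,98,74,4),overlay(t,'top',P,415,205,65,49,6)])]) if 0 else None
def pad(o): return cv2.copyMakeBorder(o[:300,:400],0,max(0,300-o.shape[0]),0,max(0,400-o.shape[1]),cv2.BORDER_CONSTANT)
a=np.vstack([np.hstack([pad(overlay(t,'top',P,182,180,134,100,3)),pad(overlay(s,'scene',P,200,265,67,50,6))]),np.hstack([pad(overlay(t,'top',P,295,265,100,75,4)),pad(overlay(t,'top',P,415,205,67,50,6))])])
cv2.imwrite('pics/c2.png',a)
E
```

```text
(no output)
```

View pics/c2.png

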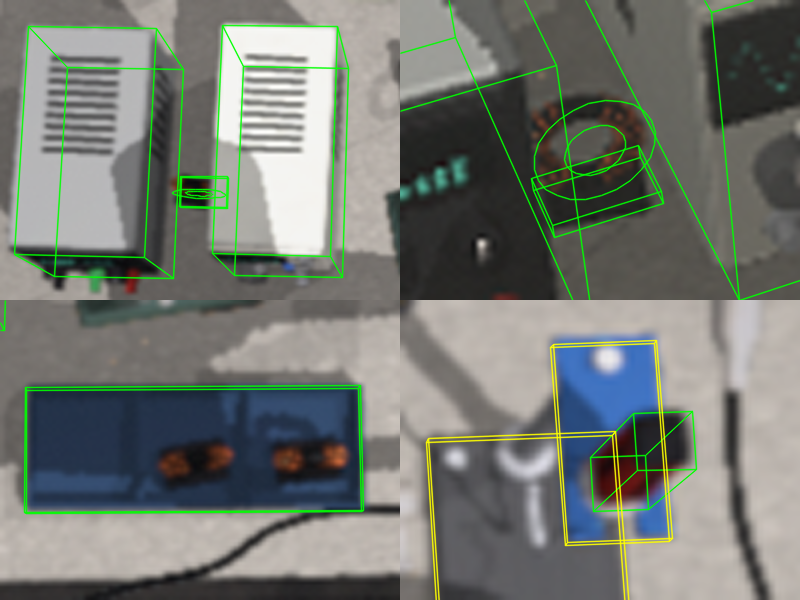

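The overlays fit well. The choke needs about 2 mm more +y, giving y≈0.155, against the power supply side of the gap. Now I'll move to the hook.

Call:
play_rows(turn=[[0, 0, 0.0227], [0, 0, 0.0227], [0, 0, 0], [0, 0, 0], [0, 0, 0]], slide=[[0, 0, -0.035], [0, 0, -0.035], [0.042, -0.023, 0], [0.042, -0.023, 0], [0.042, -0.023, 0]], fingers=[1, 1, 1, 1, 1])

```text
time_s: 1.6
tcp_pos: [0.2934, -0.4795, 0.2899]
tcp_rot: [0.0, 1.0, 0.004, 0.0]
ft_force: [-0.6, -0.7, 0.5]
opening: 0.0939
finger_force: 0.0
```

Call:
play_rows(turn=[[0, 0, 0], [0, 0, 0], [0, 0, 0], [0, 0, 0], [0, 0, 0]], slide=[[0.042, -0.023, 0], [0.042, -0.023, 0], [0.042, -0.023, 0], [0.042, -0.023, 0], [0.042, -0.023, 0]], fingers=[1, 1, 1, 1, 1])

```text
time_s: 2.1
tcp_pos: [0.5029, -0.3618, 0.2896]
tcp_rot: [0.0, 1.0, 0.005, 0.0]
ft_force: [0.9, -0.9, -0.7]
opening: 0.0937
finger_force: 0.0
```

Call:
play_rows(turn=[[0, 0, 0], [0, 0, 0], [0, 0, 0], [0, 0, 0]], slide=[[0.042, -0.023, 0], [0.042, -0.023, 0], [0, 0, 0], [0, 0, 0]], fingers=[1, 1, 1, 1])

```text
time_s: 2.5
tcp_pos: [0.5854, -0.3155, 0.2888]
tcp_rot: [-0.0, 1.0, 0.006, -0.001]
ft_force: [-1.0, 0.1, -1.0]
opening: 0.0941
finger_force: 0.0
```

Call:
play_rows(turn=[[0, 0, 0], [0, 0, 0], [0, 0, 0], [0, 0, 0], [0, 0, 0]], slide=[[0, 0, 0.024], [0, 0, 0.024], [0, 0, 0.021], [0, 0, 0], [0, 0, 0]], fingers=[1, 1, 1, -0.3, -0.3])

```text
time_s: 3.0
tcp_pos: [0.5839, -0.3173, 0.2211]
tcp_rot: [0.0, 1.0, 0.004, -0.0]
ft_force: [-0.8, 0.2, 0.3]
opening: 0.0812
finger_force: 0.0
```

```bash
python3 - <<'E'
from h import *
s=snapshot('scene'); t=snapshot('top')
P={'hook':(.5855,-.3155,.0),'fork':(.592,-.315,.015)}
a=np.hstack([overlay(t,'top',P,410,195,67,75,6),overlay(s,'scene',P,385,120,67,75,6)])[:, :800]
cv2.imwrite('pics/c3.png',a)
E
```

```text
(no output)
```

View pics/c3.png

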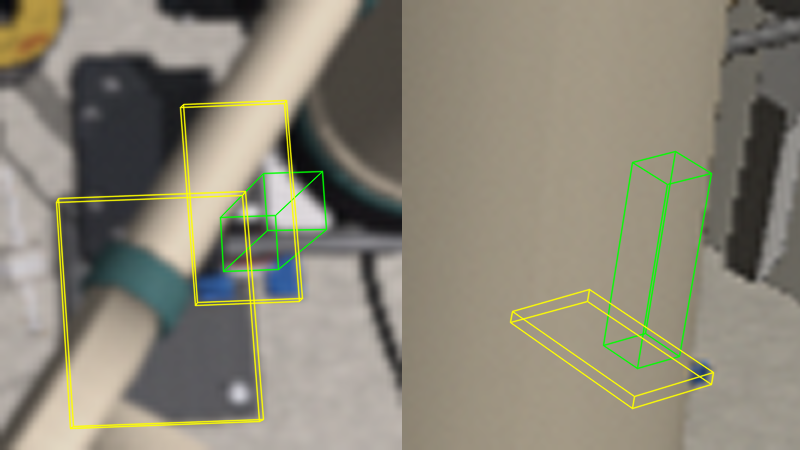

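The arm hides the handle in both views, so I'll close and judge the grip by the opening, which should stop at 20 mm.

Call:
play_rows(turn=[[0, 0, 0], [0, 0, 0], [0, 0, 0], [0, 0, 0], [0, 0, 0]], slide=[[0, 0, 0], [0, 0, 0], [0, 0, 0], [0, 0, 0], [0, 0, 0]], fingers=[-0.4, -0.6, -1, -1, -1])

```text
time_s: 3.6
tcp_pos: [0.5849, -0.3161, 0.2205]
tcp_rot: [0.0, 1.0, 0.005, 0.0]
ft_force: [-0.2, 0.2, -0.3]
opening: 0.0338
finger_force: 0.0
```

Call:
play_rows(turn=[[0, 0, 0], [0, 0, 0], [0, 0, 0], [0, 0, 0]], slide=[[0, 0, 0], [0, 0, 0], [0, 0, 0], [0, 0, 0]], fingers=[-1, -1, -1, -1])

```text
time_s: 4.0
tcp_pos: [0.5849, -0.3161, 0.2204]
tcp_rot: [-0.0, 1.0, 0.005, 0.0]
ft_force: [-0.3, 0.9, -0.5]
opening: 0.0199
finger_force: 30.0
```

The hook is gripped at 19.9 mm and 30 N. The hang TCP is (0.585,-0.316,0.2204). Next I lift 10 mm and draw out along -x.

Call:
play_rows(turn=[[0, 0, 0], [0, 0, 0], [0, 0, 0], [0, 0, 0], [0, 0, 0]], slide=[[0, 0, -0.005], [0, 0, -0.005], [-0.02, 0, 0], [-0.03, 0, 0], [-0.035, 0, 0]], fingers=[-1, -1, -1, -1, -1])

```text
time_s: 4.5
tcp_pos: [0.4996, -0.3173, 0.2306]
tcp_rot: [0.0, 1.0, 0.005, 0.0]
ft_force: [-0.8, -0.8, -0.7]
opening: 0.0201
finger_force: 30.0
```

Call:
play_rows(turn=[[0, 0, 0], [0, 0, 0], [0, 0, 0], [0, 0, 0], [0, 0, 0]], slide=[[0, 0, -0.02], [0, 0, -0.04], [0, -0.03, 0], [0, -0.04, 0], [0, -0.045, 0]], fingers=[-1, -1, -1, -1, -1])

```text
time_s: 5.0
tcp_pos: [0.4988, -0.2018, 0.2911]
tcp_rot: [0.0, 1.0, 0.004, 0.001]
ft_force: [-0.2, -0.2, -1.1]
opening: 0.0195
finger_force: 30.0
```

Call:
play_rows(turn=[[0, 0, 0], [0, 0, 0], [0, 0, 0], [0, 0, 0], [0, 0, 0]], slide=[[0, -0.045, 0], [0, -0.045, 0], [0, -0.045, 0], [0, -0.045, 0], [0, -0.045, 0]], fingers=[-1, -1, -1, -1, -1])

```text
time_s: 5.5
tcp_pos: [0.4964, 0.0246, 0.2912]
tcp_rot: [0.0, 1.0, 0.005, 0.001]
ft_force: [0.6, 0.4, -1.0]
opening: 0.02
finger_force: 30.0
```

Call:
play_rows(turn=[[0, 0, 0], [0, 0, 0], [0, 0, 0.008], [0, 0, 0], [0, 0, 0]], slide=[[0, -0.045, 0], [0, -0.045, 0], [0, -0.035, 0], [0, -0.007, 0], [0, 0, 0]], fingers=[-1, -1, -1, -1, -1])

```text
time_s: 6.0
tcp_pos: [0.4957, 0.1556, 0.2907]
tcp_rot: [0.0, 1.0, -0.019, 0.0]
ft_force: [0.1, 0.1, -1.5]
opening: 0.02
finger_force: 30.0
```

```bash
python3 - <<'E'
from h import *
p=sense(); print(p['tcp_pos'],p['tcp_rot'])
s=snapshot('scene'); t=snapshot('top')
for n in C:
    for l in('hook','hook_bow','choke'): print(n,l,[(np.round(d['point']),round(d['p'],2)) for d in search_frame(n,l)])
x,y,z=p['tcp_pos']; z-=.0404
for n in C: print(n,proj(n,[[x,y,z],[x,y,z-.15],[x+.02,y,z-.151],[x,y,z+.08]]))
cv2.imwrite('pics/c4.png',np.hstack([t[150:450,150:450],s[80:380,100:400]]))
E
```

```text
[0.49566972 0.15564789 0.29074027] [ 3.41681843e-04  9.99821414e-01 -1.88931224e-02  2.71088327e-04]
scene hook [(array([238., 213.]), 0.69)]
scene hook_bow [(array([238., 216.]), 0.77)]
scene choke [(array([229., 293.]), 0.52), (array([293., 247.]), 0.49)]
top hook []
top hook_bow []
top choke [(array([373., 308.]), 0.75), (array([320., 203.]), 0.59), (array([346., 306.]), 0.54)]
scene [[239.72878016 231.23985097]
 [246.99261522 296.86504208]
 [243.16131127 290.61816636]
 [235.12344661 189.63291855]]
top [[230.30651169 277.07619275]
 [242.16986908 284.55866138]
 [242.29185253 276.04416825]
 [222.64335173 272.24287684]]
```

View pics/c4.png

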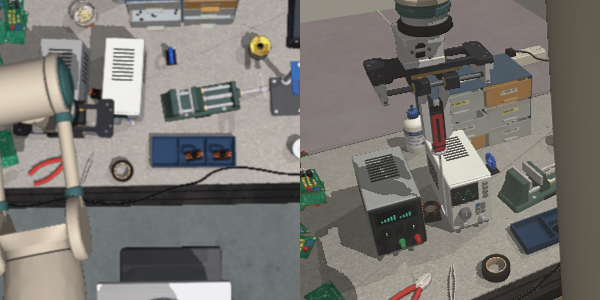

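The hook hangs straight, in front of the gap (scene crop 437,140). I'll descend to bow height 0.0245.

Call:
play_rows(turn=[[0, 0, 0], [0, 0, 0], [0, 0, 0], [0, 0, 0], [0, 0, 0]], slide=[[0, 0, 0.025], [0, 0, 0.025], [0, 0, 0.025], [0, 0, 0], [0, 0, 0]], fingers=[-1, -1, -1, -1, -1])

```text
time_s: 6.9
tcp_pos: [0.4959, 0.1546, 0.2158]
tcp_rot: [0.0, 1.0, -0.021, -0.0]
ft_force: [0.1, 0.2, -0.6]
opening: 0.0196
finger_force: 30.0
```

```bash
cat >> h.py <<'E'
def bx(): 
    pts=[(0,0,0),(0,0,-.151),(.02,0,-.151),(.026,0,-.145)]
    return [(np.array(a),np.array(b)) for a,b in zip(pts,pts[1:])]
def hookover(n,im,x,y,w,h,k,dz=-.0404,choke=(.609,.1555,-.04,0)):
    p=sense(); q=p['tcp_rot']; yaw=2*np.arctan2(q[2],q[1]); T=p['tcp_pos']
    P={'choke':choke[:3]} if choke is not None else {}
    o=overlay(im,n,P,x,y,w,h,k)
    for a,b in bx()+box(-.01,.01,-.01,.01,.004,.08):
        W=tf((T[0],T[1],yaw),[a,b]); W[:,2]+=T[2]+dz
        r=(proj(n,W)-[x,y]+.5)*k-.5; cv2.line(o,*[tuple(int(v) for v in c) for c in r],(255,255,0),1,cv2.LINE_AA)
    return o,T,yaw
E
python3 - <<'E'
from h import *
s=snapshot('scene')
o,T,yaw=hookover('scene',s,195,200,100,115,5)
print(T,yaw); cv2.imwrite('pics/c5.png',np.hstack([cv2.resize(s[200:315,195:295],None,fx=3,fy=5.0,interpolation=cv2.INTER_CUBIC),o]))
E
```

```text
[0.49657004 0.15480595 0.21656016] -0.04115428158515409
```

View pics/c5.png

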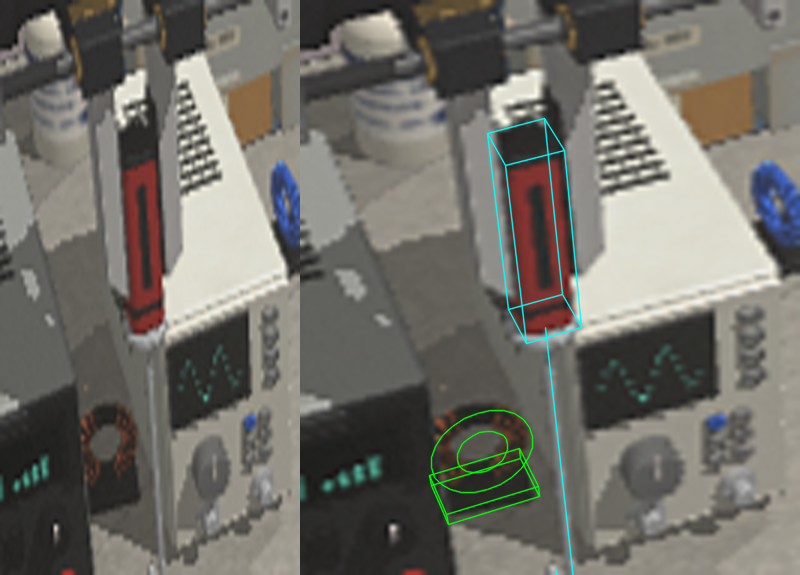

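The hook is in front of the gap, but its shaft seems tilted against the model line: the bottom is about 3 px left at row 315. I'll take a closer crop of the lower end with candidate pitches drawn.

```bash
cat >> h.py <<'E'
from scipy.spatial.transform import Rotation as Ro
def hookpts(P,pitch,roll,dx=0,dz=-.0404,g=.045):
    # hook points in world, rotated about the grasp point (hook z=g); pitch>0: lower end forward (+x)
    s=sense(); q=s['tcp_rot']; yaw=2*np.arctan2(q[2],q[1]); T=s['tcp_pos']
    R=Ro.from_euler('ZYX',[yaw,-pitch,roll]); 
    return R.apply(np.float64(P)-[0,0,g])+T+[dx,0,dz+g]
E
python3 - <<'E'
from h import *
s=snapshot('scene')
x,y,w,h,k=215,255,50,75,8
b=cv2.resize(s[y:y+h,x:x+w],None,fx=k,fy=k,interpolation=cv2.INTER_CUBIC); o=b.copy()
for pt,col in((0,(255,255,0)),(.05,(0,255,0)),(.1,(0,0,255))):
    q=(proj('scene',hookpts([(0,0,0),(0,0,-.151),(.02,0,-.151),(.026,0,-.145)],pt,0))-[x,y]+.5)*k-.5
    cv2.polylines(o,[np.int32(q)],False,col,1,cv2.LINE_AA); print(pt,q.round())
cv2.imwrite('pics/c6.png',np.hstack([b,o]))
E
```

```text
0 [[233.  82.]
 [285. 557.]
 [258. 502.]
 [249. 469.]]
0.05 [[229.  76.]
 [272. 529.]
 [245. 473.]
 [236. 440.]]
0.1 [[226.  69.]
 [259. 501.]
 [232. 442.]
 [223. 409.]]
```

View pics/c6.png

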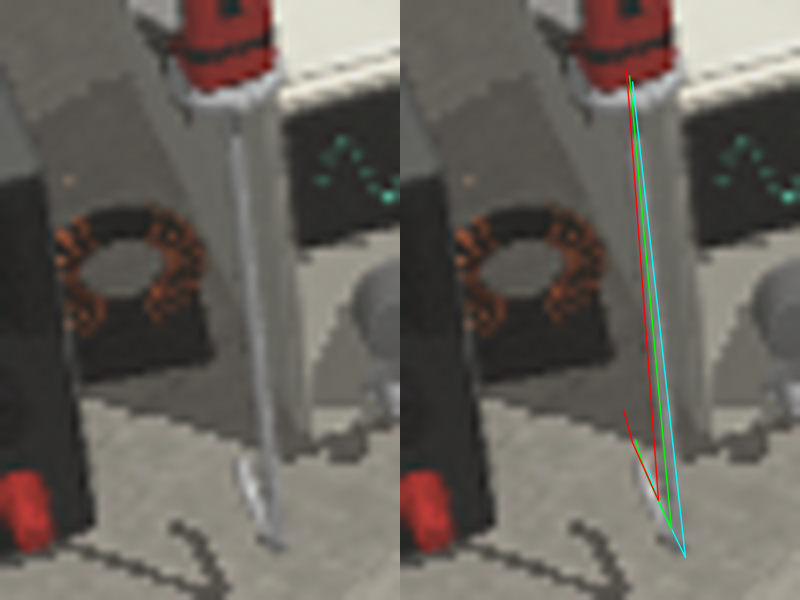

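The hook is nearly upright: the bend is at crop (276,543) against the model's (285,557), so the bow is about 3–4 mm further in +x. The choke ring's right edge is at 207, its top at 205, the hole centre at about (122,268), and the foot's front right corner at (213,357). I'll fit the choke pose to these.

```bash
python3 - <<'E'
from h import *
from scipy.optimize import least_squares
px=lambda u:(np.float64(u)+.5)/8-.5+[215,255]
a=np.linspace(0,2*np.pi,73)
def feats(p):
    ring=lambda x,r: proj('scene',tf(p,np.c_[0*a+x,r*np.cos(a),.0275+r*np.sin(a)]))
    o=np.vstack([ring(.0055,.022),ring(-.0055,.022)]); i1,i2=ring(.0055,.011),ring(-.0055,.011)
    ft=proj('scene',tf(p,[(-.013,-.02,0),(-.013,.02,0)]))
    return np.array([o[:,0].max(),o[:,1].min(),min(i1[:,0].max(),i2[:,0].max()),max(i1[:,0].min(),i2[:,0].min()),ft[0,0],ft[0,1]]),ft[1]
m=np.array([px((207,205))[0],px((207,205))[1],px((165,0))[0],px((78,0))[0],*px((213,357))])
for fix in(None,-.04,0):
    f=(lambda p:feats(p)[0]-m) if fix is None else (lambda p:feats((p[0],p[1],fix))[0]-m)
    r=least_squares(f,(.609,.1555,-.04)if fix is None else(.609,.1555)); print(fix,r.x,r.fun.round(2),feats((*r.x[:2],r.x[2] if fix is None else fix))[1])
# bow fit
tgt=np.array([px((276,543)),px((243,462)),px((235,130))])
# straight: solve pitch, dx, dy
def g(v):
    H=hookpts([(0,0,-.151),(.026,0,-.145),(0,0,-.02)],v[0],v[2],v[1]); return np.r_[(proj('scene',H)-tgt)[:2].ravel(),[proj('scene',H)[2,0]-tgt[2,0]+0],v[0]*10,v[2]*30,v[1]*200]
r=least_squares(g,(0,0,0)); print(r.x,r.fun.round(2),hookpts([(.013,0,-.151),(0,0,0)],r.x[0],r.x[2],r.x[1]),sense()['tcp_pos'])
E
```

```text
None [ 0.6080816   0.15735039 -0.14049442] [ 0.07 -1.02 -0.93  0.58  0.26  1.  ] [222.77274319 304.69243342]
-0.04 [0.60679238 0.1579994 ] [-0.02 -0.71 -1.4   0.88  0.53  0.7 ] [223.51609262 305.64519296]
0 [0.60626237 0.15823068] [-0.08 -0.58 -1.58  1.02  0.62  0.57] [223.84930817 306.00718944]
[0.01426645 0.00116958 0.00272036] [ 0.19  0.48 -0.22 -0.46  0.17  0.14  0.08  0.23] [[0.51382143 0.15479718 0.02577938]
 [0.4986645  0.15500815 0.17657799]] [0.49684848 0.15491216 0.21697325]
```

The bow is at (0.514,0.155) and the ring centre at about (0.607,0.157). I advance 93 mm with the lateral correction.

Call:
play_rows(turn=[[0, 0, 0], [0, 0, 0], [0, 0, 0], [0, 0, 0], [0, 0, 0]], slide=[[0, -0.006, 0.001], [0.025, 0, 0], [0.025, 0, 0], [0.015, 0, 0], [0.01, 0, 0]], fingers=[-1, -1, -1, -1, -1])

```text
time_s: 7.5
tcp_pos: [0.5725, 0.1583, 0.2151]
tcp_rot: [-0.0, 1.0, -0.02, 0.001]
ft_force: [0.0, -0.1, -1.2]
opening: 0.0198
finger_force: 30.0
```

Call:
play_rows(turn=[[0, 0, 0], [0, 0, 0], [0, 0, 0], [0, 0, 0]], slide=[[0.009, 0, 0], [0.008, 0, 0], [0, 0, 0], [0, 0, 0]], fingers=[-1, -1, -1, -1])

```text
time_s: 7.9
tcp_pos: [0.5874, 0.1572, 0.2144]
tcp_rot: [0.0, 1.0, -0.02, -0.0]
ft_force: [0.4, 0.2, -1.2]
opening: 0.0196
finger_force: 30.0
```

```bash
python3 - <<'E'
from h import *
s=snapshot('scene'); cv2.imwrite('pics/raw7.png',s); print(sense()['tcp_pos'],sense()['ft_force'])
x,y,w,h,k=208,250,50,56,8
b=cv2.resize(s[y:y+h,x:x+w],None,fx=k,fy=k,interpolation=cv2.INTER_CUBIC); o=b.copy()
q=(proj('scene',hookpts([(0,0,0),(0,0,-.151),(.02,0,-.151),(.026,0,-.145)],.014,.003,.001))-[x,y]+.5)*k-.5
cv2.polylines(o,[np.int32(q)],False,(255,255,0),1,cv2.LINE_AA)
cv2.imwrite('pics/c7.png',np.hstack([b,o]))
E
```

```text
[0.58727309 0.15724582 0.21448793] [-0.43643214  0.66728544 -0.41126675]
```

View pics/c7.png

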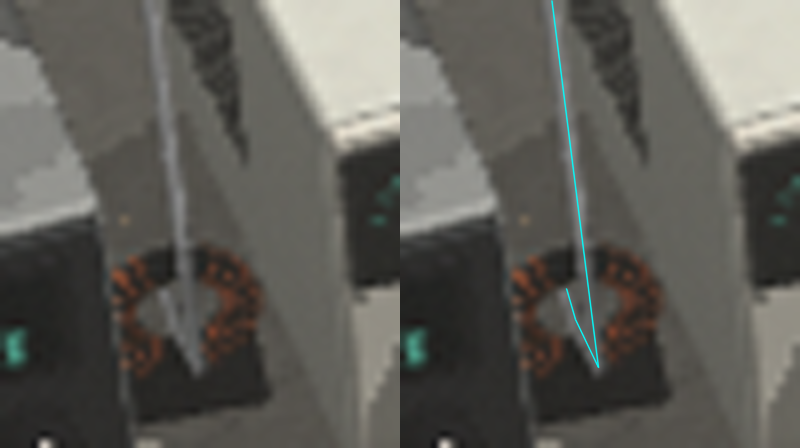

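The tip shows inside the ring's hole at crop (165,290), and the hook model matches. I go 5 mm further in and lift gently.

Call:
play_rows(turn=[[0, 0, 0], [0, 0, 0], [0, 0, 0], [0, 0, 0], [0, 0, 0]], slide=[[0.005, 0, 0], [0, 0, 0], [0, 0, -0.006], [0, 0, -0.004], [0, 0, -0.003]], fingers=[-1, -1, -1, -1, -1])

```text
time_s: 8.45
tcp_pos: [0.593, 0.157, 0.2282]
tcp_rot: [-0.0, 1.0, -0.02, 0.0]
ft_force: [0.5, 0.6, -2.1]
opening: 0.0199
finger_force: 30.0
```

Call:
play_rows(turn=[[0, 0, 0], [0, 0, 0], [0, 0, 0], [0, 0, 0], [0, 0, 0]], slide=[[0, 0, -0.003], [0, 0, -0.003], [0, 0, -0.005], [0, 0, 0], [0, 0, 0]], fingers=[-1, -1, -1, -1, -1])

```text
time_s: 8.95
tcp_pos: [0.5929, 0.157, 0.2386]
tcp_rot: [0.0, 1.0, -0.02, 0.0]
ft_force: [-0.9, -0.1, -1.2]
opening: 0.0199
finger_force: 30.0
```

```bash
python3 - <<'E'
from h import *
s=snapshot('scene'); cv2.imwrite('pics/raw8.png',s); d=sense(); print(d['tcp_pos'],d['ft_force'])
# compare with earlier: does the choke move in the image?
a=cv2.imread('pics/raw7.png'); 
g=lambda m:cv2.GaussianBlur(((m[...,2].astype(float)-m[...,0])>25).astype(np.float32),(3,3),0)
for n,m in(('before',a),('now',s)):
    k=((m[...,2].astype(int)-m[...,0])>25); k[:255]=0;k[:,:215]=0;k[310:]=0;k[:,248:]=0; yy,xx=np.nonzero(k); print(n,len(xx),xx.mean(),yy.mean(),xx.min(),xx.max(),yy.min(),yy.max())
print([(np.round(e['point']),round(e['p'],2)) for e in search_frame('scene','choke')])
E
```

```text
[0.59277947 0.15699264 0.23833323] [-0.64389082  0.16288506 -1.30933148]
before 55 230.4909090909091 288.0181818181818 222 240 277 296
now 51 230.50980392156862 283.54901960784315 221 239 277 291
[(array([231., 287.]), 0.54), (array([288., 246.]), 0.41)]
```

The copper moved up 4.5 px, which is about 11 mm, so the choke hangs on the hook. I'll centre it in the gap, lift a bit more and draw it out in front.

Call:
play_rows(turn=[[0, 0, 0], [0, 0, 0], [0, 0, 0], [0, 0, 0], [0, 0, 0]], slide=[[0, 0.002, -0.003], [0, 0.002, -0.006], [0, 0.001, -0.01], [0, 0, -0.01], [0, 0, -0.006]], fingers=[-1, -1, -1, -1, -1])

```text
time_s: 9.55
tcp_pos: [0.5933, 0.152, 0.2753]
tcp_rot: [-0.0, 1.0, -0.02, 0.001]
ft_force: [0.6, -0.3, -1.8]
opening: 0.0196
finger_force: 30.0
```

Call:
play_rows(turn=[[0, 0, 0], [0, 0, 0], [0, 0, 0], [0, 0, 0], [0, 0, 0]], slide=[[-0.003, 0, 0], [-0.007, 0, 0], [-0.011, 0, 0], [-0.013, 0, 0], [-0.013, 0, 0]], fingers=[-1, -1, -1, -1, -1])

```text
time_s: 10.05
tcp_pos: [0.5439, 0.154, 0.2731]
tcp_rot: [0.0, 1.0, -0.02, -0.001]
ft_force: [-0.0, 0.1, -0.6]
opening: 0.0199
finger_force: 30.0
```

Call:
play_rows(turn=[[0, 0, 0], [0, 0, 0], [0, 0, 0], [0, 0, 0], [0, 0, 0]], slide=[[-0.015, 0, 0], [-0.015, 0, 0], [-0.015, 0, 0], [-0.015, 0, 0], [-0.015, 0, 0]], fingers=[-1, -1, -1, -1, -1])

```text
time_s: 10.55
tcp_pos: [0.4694, 0.157, 0.2736]
tcp_rot: [0.0, 1.0, -0.02, 0.0]
ft_force: [-0.1, 0.7, -1.6]
opening: 0.0198
finger_force: 30.0
```

```bash
python3 - <<'E'
from h import *
s=snapshot('scene'); t=snapshot('top'); cv2.imwrite('pics/raw9.png',s); d=sense(); print(d['tcp_pos'],d['ft_force'])
print('bow px',proj('scene',hookpts([(.013,0,-.151),(.013,0,-.162)],.014,.003,.001)).round())
for n in C: print(n,[(np.round(e['point']),round(e['p'],2)) for e in search_frame(n,'choke')])
E
```

```text
[0.46839124 0.15706317 0.27380964] [-0.41289428 -0.13225674 -1.4621365 ]
bow px [[249. 308.]
 [250. 312.]]
scene [(array([247., 316.]), 0.98), (array([363., 302.]), 0.64), (array([293., 247.]), 0.44)]
top [(array([344., 305.]), 0.7), (array([372., 309.]), 0.58), (array([320., 208.]), 0.58)]
```

The choke is hanging free in front at scene (247,316), right under the bow at (249,308). Step 1 is met. Now I carry it smoothly to above the empty pocket, at about (0.458,-0.011).

Call:
play_rows(turn=[[0, 0, 0], [0, 0, 0], [0, 0, 0], [0, 0, 0], [0, 0, 0]], slide=[[-0.008, 0.005, 0], [-0.003, 0.011, 0], [-0.001, 0.017, 0], [-0.001, 0.021, 0], [-0.001, 0.021, 0]], fingers=[-1, -1, -1, -1, -1])

```text
time_s: 11.25
tcp_pos: [0.4536, 0.0811, 0.2733]
tcp_rot: [0.0, 1.0, -0.02, -0.0]
ft_force: [0.4, -0.5, -1.4]
opening: 0.0198
finger_force: 30.0
```

Call:
play_rows(turn=[[0, 0, 0], [0, 0, 0], [0, 0, 0], [0, 0, 0], [0, 0, 0]], slide=[[-0.001, 0.021, 0], [-0.001, 0.021, 0], [-0.001, 0.019, 0], [-0.001, 0.014, 0], [0, 0.009, 0]], fingers=[-1, -1, -1, -1, -1])

```text
time_s: 11.75
tcp_pos: [0.4459, -0.0029, 0.2734]
tcp_rot: [0.0, 1.0, -0.021, -0.0]
ft_force: [0.6, -0.5, -0.1]
opening: 0.0199
finger_force: 30.0
```

Call:
play_rows(turn=[[0, 0, 0], [0, 0, 0], [0, 0, 0], [0, 0, 0], [0, 0, 0]], slide=[[0, 0.006, 0], [0, 0.003, 0], [0, 0.001, 0], [0, 0, 0], [0, 0, 0]], fingers=[-1, -1, -1, -1, -1])

```text
time_s: 12.25
tcp_pos: [0.4459, -0.0108, 0.2734]
tcp_rot: [-0.0, 1.0, -0.02, -0.0]
ft_force: [0.2, -0.6, -2.5]
opening: 0.0198
finger_force: 30.0
```

```bash
python3 - <<'E'
from h import *
s=snapshot('scene'); t=snapshot('top'); d=sense(); print(d['time_s'],d['tcp_pos'],d['ft_force'])
H=hookpts([(.013,0,-.151),(.013,0,-.162)],.014,.003,.001); print('bow',H[0],proj('scene',H).round())
for n in C: print(n,[(np.round(e['point']),round(e['p'],2)) for e in search_frame(n,'choke')])
P={'tray':(.457,-.0785,-.014),'choke':(.458,-.011,-.04)}
cv2.imwrite('pics/c8.png',np.hstack([cv2.resize(s[215:340,280:380],(400,500)),overlay(t,'top',P,285,200,100,125,4)]))
E
```

```text
12.35 [ 0.44591019 -0.01078584  0.2734383 ] [-1.03352437 -0.12928205 -1.03396129]
bow [ 0.46266374 -0.01082769  0.08224039] [[334. 286.]
 [334. 290.]]
scene [(array([332., 296.]), 0.75), (array([293., 244.]), 0.51)]
top [(array([322., 206.]), 0.68), (array([371., 307.]), 0.44)]
```

View pics/c8.png

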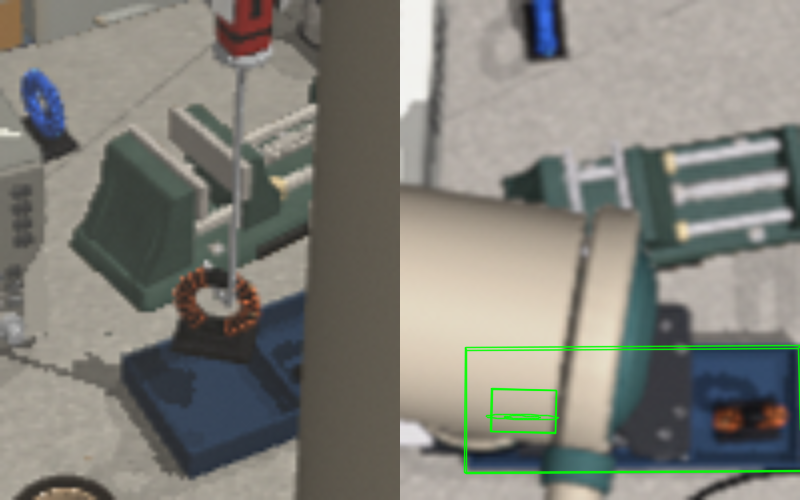

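The choke hangs upright over the empty pocket (crop 215,310), in line with it. That was my last allowed picture, so from here I work by numbers. Lowering gently now.

Call:
play_rows(turn=[[0, 0, 0], [0, 0, 0], [0, 0, 0], [0, 0, 0], [0, 0, 0]], slide=[[-0.004, 0, 0.003], [0, 0, 0.007], [0, 0, 0.009], [0, 0, 0.009], [0, 0, 0.005]], fingers=[-1, -1, -1, -1, -1])

```text
time_s: 12.95
tcp_pos: [0.4412, -0.0109, 0.239]
tcp_rot: [-0.0, 1.0, -0.02, -0.001]
ft_force: [0.2, -0.3, -0.9]
opening: 0.0198
finger_force: 30.0
```

Call:
play_rows(turn=[[0, 0, 0], [0, 0, 0], [0, 0, 0], [0, 0, 0], [0, 0, 0]], slide=[[0, 0, 0.003], [0, 0, 0.003], [0, 0, 0.003], [0, 0, 0.003], [0, 0, 0.003]], fingers=[-1, -1, -1, -1, -1])

```text
time_s: 13.45
tcp_pos: [0.4421, -0.011, 0.2255]
tcp_rot: [0.0, 1.0, -0.02, 0.0]
ft_force: [0.1, -0.6, -0.8]
opening: 0.0201
finger_force: 30.0
```

Call:
play_rows(turn=[[0, 0, 0], [0, 0, 0], [0, 0, 0], [0, 0, 0], [0, 0, 0]], slide=[[0, 0, 0.003], [0, 0, 0.003], [0, 0, 0.001], [0, 0, 0], [0, 0, 0]], fingers=[-1, -1, -1, -1, -1])

```text
time_s: 13.95
tcp_pos: [0.442, -0.011, 0.2185]
tcp_rot: [0.0, 1.0, -0.02, 0.0]
ft_force: [0.4, 0.8, -0.2]
opening: 0.0197
finger_force: 30.0
```

```bash
python3 - <<'E'
from h import *
from scipy.optimize import least_squares
s=snapshot('scene'); cv2.imwrite('pics/raw10.png',s); d=sense(); print(d['time_s'],d['tcp_pos'],d['ft_force'])
H=hookpts([(.013,0,-.151)],.014,.003,.001); print('bow',H[0],proj('scene',H).round(1))
print([(np.round(e['point']),round(e['p'],2)) for e in search_frame('scene','choke')])
k=((s[...,2].astype(int)-s[...,0])>25); m=np.zeros_like(k); m[275:330,310:352]=1; yy,xx=np.nonzero(k&m); print('copper',len(xx),xx.min(),xx.max(),yy.min(),yy.max())
a=np.linspace(0,2*np.pi,73)
for z in(.003,.008):
  for X,Y in((.458,-.011),(.462,-.011)):
    q=proj('scene',tf((X,Y,-.04),np.vstack([np.c_[0*a+x,.022*np.cos(a),z+.0275+.022*np.sin(a)] for x in(-.0055,.0055)]))); print(z,X,Y,q.min(0).round(1),q.max(0).round(1))
E
```

```text
14.0 [ 0.44202683 -0.01103305  0.21856465] [ 0.32687918 -0.20226423 -0.3022918 ]
bow [ 0.45878035 -0.01108623  0.02736674] [[334.  307.5]]
[(array([293., 244.]), 0.74), (array([332., 310.]), 0.6)]
copper 106 324 344 298 314
0.003 0.458 -0.011 [323.2 296.3] [345.1 316.8]
0.003 0.462 -0.011 [322.3 295.1] [344.1 315.5]
0.008 0.458 -0.011 [323.3 294.5] [345.2 315.1]
0.008 0.462 -0.011 [322.3 293.3] [344.2 313.8]
```

The copper extents (324–344, 298–314) match a choke standing at (0.458,-0.011) on the pocket floor. Withdrawing the hook along -x, then up.

Call:
play_rows(turn=[[0, 0, 0], [0, 0, 0], [0, 0, 0], [0, 0, 0], [0, 0, 0]], slide=[[-0.004, 0, 0], [-0.008, 0, 0], [-0.01, 0, 0], [-0.012, 0, 0], [-0.016, 0, 0]], fingers=[-1, -1, -1, -1, -1])

```text
time_s: 14.55
tcp_pos: [0.3908, -0.0089, 0.2184]
tcp_rot: [0.0, 1.0, -0.02, -0.0]
ft_force: [-0.3, -0.2, -1.5]
opening: 0.0196
finger_force: 30.0
```

```bash
python3 - <<'E'
from h import *
s=snapshot('scene'); d=sense(); print(d['time_s'],d['tcp_pos'],d['ft_force'])
k=((s[...,2].astype(int)-s[...,0])>25); m=np.zeros_like(k); m[275:330,310:352]=1; yy,xx=np.nonzero(k&m); print('copper',len(xx),xx.min(),xx.max(),yy.min(),yy.max())
E
```

```text
14.6 [ 0.38728985 -0.00842313  0.21823854] [-2.96371044  0.37954775 -1.37622585]
copper 115 324 344 298 314
```

The choke did not move. Now raise, turn back and return to the stand.

Call:
play_rows(turn=[[0, 0, -0.008], [0, 0, 0], [0, 0, 0], [0, 0, 0], [0, 0, 0]], slide=[[0, 0, -0.02], [0, 0, -0.03], [0, 0, -0.025], [0, 0.02, 0], [0, 0.035, 0]], fingers=[-1, -1, -1, -1, -1])

```text
time_s: 15.1
tcp_pos: [0.3923, -0.0632, 0.2947]
tcp_rot: [-0.0, 1.0, 0.007, 0.002]
ft_force: [-0.0, -0.1, -1.4]
opening: 0.0199
finger_force: 30.0
```

Call:
play_rows(turn=[[0, 0, 0], [0, 0, 0], [0, 0, 0], [0, 0, 0], [0, 0, 0]], slide=[[0.018, 0.04, 0], [0.02, 0.04, 0], [0.02, 0.04, 0], [0.02, 0.04, 0], [0.02, 0.04, 0]], fingers=[-1, -1, -1, -1, -1])

```text
time_s: 15.6
tcp_pos: [0.4923, -0.2645, 0.2936]
tcp_rot: [-0.0, 1.0, 0.004, 0.0]
ft_force: [0.6, 0.0, -0.7]
opening: 0.0202
finger_force: 30.0
```

Call:
play_rows(turn=[[0, 0, 0], [0, 0, 0], [0, 0, 0], [0, 0, 0], [0, 0, 0]], slide=[[0, 0.03, 0], [0, 0.015, 0.02], [0, 0.005, 0.02], [0, 0, 0], [0, 0, 0]], fingers=[-1, -1, -1, -1, -1])

```text
time_s: 16.1
tcp_pos: [0.4924, -0.3126, 0.2536]
tcp_rot: [-0.0, 1.0, 0.005, -0.0]
ft_force: [-0.7, -0.5, -0.5]
opening: 0.0199
finger_force: 30.0
```

```bash
python3 - <<'E'
from h import *
snapshot('scene'); T=[]
for i in range(4): snapshot('scene'); d=sense(); T.append(np.r_[d['tcp_pos'],2*np.arctan2(d['tcp_rot'][2],d['tcp_rot'][1])])
print(d['time_s'],np.mean(T,0),np.std(T,0),d['ft_force'])
E
```

```text
16.35 [ 0.49327276 -0.31277263  0.25492297  0.01019319] [4.08296199e-05 3.78570228e-06 7.53103979e-05 1.02644654e-04] [-0.54471414  0.17031412  0.25043577]
```

Call:
play_rows(turn=[[0, 0, 0], [0, 0, 0], [0, 0, 0], [0, 0, 0], [0, 0, 0]], slide=[[0, 0.004, 0.015], [0, 0, 0.01], [0.01, 0, 0], [0.02, 0, 0], [0.02, 0, 0]], fingers=[-1, -1, -1, -1, -1])

```text
time_s: 16.85
tcp_pos: [0.5442, -0.3164, 0.2292]
tcp_rot: [0.0, 1.0, 0.005, 0.001]
ft_force: [1.3, -0.4, -0.5]
opening: 0.0196
finger_force: 30.0
```

Call:
play_rows(turn=[[0, 0, 0], [0, 0, 0], [0, 0, 0], [0, 0, 0], [0, 0, 0]], slide=[[0.018, 0, 0], [0.013, 0, 0], [0.008, 0, 0], [0.003, 0, 0], [0, 0, 0]], fingers=[-1, -1, -1, -1, -1])

```text
time_s: 17.35
tcp_pos: [0.5849, -0.316, 0.2284]
tcp_rot: [-0.0, 1.0, 0.005, -0.0]
ft_force: [0.0, 0.8, -0.7]
opening: 0.0197
finger_force: 30.0
```

```bash
python3 - <<'E'
from h import *
T=[];F=[]
for i in range(6): snapshot('scene'); d=sense(); T.append(d['tcp_pos']);F.append(d['ft_force'])
print(d['time_s'],np.mean(T,0),np.mean(F,0))
E
```

```text
17.65 [ 0.58434261 -0.31619597  0.2286359 ] [-0.09183493 -0.25500233 -1.31067808]
```

No contact so far. Lowering 8 mm onto the fork.

Call:
play_rows(turn=[[0, 0, 0], [0, 0, 0], [0, 0, 0], [0, 0, 0], [0, 0, 0]], slide=[[0.001, 0, 0.003], [0, 0, 0.003], [0, 0, 0.002], [0, 0, 0], [0, 0, 0]], fingers=[-1, -1, -1, -1, -1])

```text
time_s: 18.15
tcp_pos: [0.5858, -0.3161, 0.2204]
tcp_rot: [0.0, 1.0, 0.005, -0.0]
ft_force: [-0.0, 0.2, 0.1]
opening: 0.0198
finger_force: 30.0
```

```bash
python3 - <<'E'
from h import *
T=[];F=[]
for i in range(6): snapshot('scene'); d=sense(); T.append(d['tcp_pos']);F.append(d['ft_force'])
print(d['time_s'],np.mean(T,0),np.mean(F,0))
E
```

```text
18.45 [ 0.58579381 -0.31611706  0.22040582] [-0.21651073  0.38255422  0.03989001]
```

Fz went from -1.3 N to 0, so the collar rests on the fork. Releasing.

Call:
play_rows(turn=[[0, 0, 0], [0, 0, 0], [0, 0, 0], [0, 0, 0], [0, 0, 0]], slide=[[0, 0, 0], [0, 0, 0], [0, 0, 0], [0, 0, 0], [0, 0, 0]], fingers=[-0.3, 0, 0.4, 0.4, 0.4])

```text
time_s: 18.95
tcp_pos: [0.5859, -0.3162, 0.2205]
tcp_rot: [0.0, 1.0, 0.005, 0.0]
ft_force: [-0.7, -0.3, -0.2]
opening: 0.0565
finger_force: 0.0
```

Call:
play_rows(turn=[[0, 0, 0], [0, 0, 0], [0, 0, 0], [0, 0, 0], [0, 0, 0]], slide=[[0, 0, 0], [0, 0, 0], [0, 0, -0.02], [0, 0, -0.03], [0, 0, -0.04]], fingers=[0.4, 0.4, 0.4, 0.4, 0.4])

```text
time_s: 19.45
tcp_pos: [0.585, -0.3156, 0.3095]
tcp_rot: [-0.001, 1.0, 0.005, -0.002]
ft_force: [0.8, -0.1, -0.6]
opening: 0.0658
finger_force: 0.0
```

Call:
play_rows(turn=[[0, 0, 0], [0, 0, 0], [0, 0, 0], [0, 0, 0], [0, 0, 0]], slide=[[-0.04, 0.02, -0.01], [-0.042, 0.023, 0], [-0.042, 0.023, 0], [-0.042, 0.023, 0], [-0.042, 0.023, 0]], fingers=[0.4, 0.4, 0.4, 0.4, 0.4])

```text
time_s: 19.95
tcp_pos: [0.3773, -0.4307, 0.3207]
tcp_rot: [0.0, 1.0, 0.005, 0.0]
ft_force: [0.6, -0.5, 0.1]
opening: 0.066
finger_force: 0.0
```

Call:
play_rows(turn=[[0, 0, 0], [0, 0, 0], [0, 0, 0], [0, 0, 0], [0, 0, 0]], slide=[[-0.042, 0.023, 0], [-0.042, 0.023, 0], [-0.042, 0.023, 0], [-0.04, 0.02, 0], [-0.02, 0.01, 0]], fingers=[0.4, 0.4, 0.4, 0.4, 0.4])

```text
time_s: 20.45
tcp_pos: [0.1905, -0.5323, 0.3205]
tcp_rot: [0.0, 1.0, 0.003, -0.001]
ft_force: [0.4, -0.1, 0.3]
opening: 0.0659
finger_force: 0.0
```

```bash
python3 - <<'E'
from h import *
s=snapshot('scene'); t=snapshot('top'); d=sense(); print(d['time_s'],d['tcp_pos'],d['ft_force'],d['opening'])
s0=cv2.imread('pics/scene0.png'); t0=cv2.imread('pics/top0.png')
red=lambda m:(m[...,2].astype(int)-np.maximum(m[...,0],m[...,1]))>60
for nm,a,b,(x0,x1,y0,y1) in(('scene',s0,s,(405,450,135,200)),('top',t0,t,(440,475,215,250))):
    for m in(a,b):
        k=red(m[y0:y1,x0:x1]); yy,xx=np.nonzero(k); print(nm,len(xx),xx.mean()+x0,yy.mean()+y0,xx.min()+x0,xx.max()+x0,yy.min()+y0,yy.max()+y0)
for m in(t0,t):
    k=((m[290:318,300:388,2].astype(int)-m[290:318,300:388,0])>25); n,_,st,c=cv2.connectedComponentsWithStats(k.astype(np.uint8)); print([(st[i,4],(c[i]+[300,290]).round(1).tolist()) for i in range(1,n) if st[i,4]>3])
print('exp choke top',proj('top',[[.458,-.011,.03]]))
for n in C: print(n,[[(np.round(e['point']),round(e['p'],2)) for e in search_frame(n,l)] for l in('hook','choke')])
E
```

```text
20.55 [ 0.19109764 -0.53225155  0.32030474] [ 0.10265584 -0.13071423  0.34204753] 0.06601803321756772
scene 104 428.2692307692308 164.80769230769232 415 433 151 193
scene 109 428.26605504587155 164.32110091743118 415 433 150 193
top 18 452.3333333333333 235.0 450 455 233 237
top 19 452.6842105263158 234.42105263157896 450 456 233 236
[(np.int32(28), [349.4, 303.6]), (np.int32(34), [378.4, 303.5]), (np.int32(35), [338.1, 305.7]), (np.int32(37), [366.9, 304.5])]
[(np.int32(27), [311.3, 298.1]), (np.int32(33), [349.2, 304.2]), (np.int32(36), [378.0, 303.8]), (np.int32(35), [319.2, 306.0]), (np.int32(36), [338.2, 305.8]), (np.int32(39), [366.7, 304.6])]
exp choke top [[315.19459707 301.58069334]]
scene [[(array([424., 166.]), 0.98)], [(array([332., 310.]), 0.81), (array([364., 301.]), 0.58), (array([294., 247.]), 0.5)]]
top [[(array([455., 231.]), 0.5)], [(array([371., 308.]), 0.75), (array([346., 305.]), 0.7), (array([312., 303.]), 0.68), (array([320., 204.]), 0.67)]]
```

The hook is back within about 1 mm of its start, and the choke stands at top (315,302) as expected. The other two chokes haven't moved. Handing in.

```bash
python3 -c "
from station import *
print(close_job())"
```

```text
the job is handed in; nothing more can be done
None
```

I handed the job in at about 21 s: the choke stands in the tray's empty pocket, the hook hangs back in its stand and the other two chokes have not moved; the station reported no verdict.

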